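# Slide the chestnut tray into the holding cabinet

## Task

Put the metal tray of peeled chestnuts away: slide the cabinet's white door all the way clear of the empty bay (the one under the green tag), push the tray fully inside that bay, and then slide the door all the way back in front of it. Keep the tray down on the counter the whole time, spill no chestnuts, and leave the black spare tray in the other bay and all the other things as they are.

Things in the scene. Friction and masses are not known exactly. Their poses are not given: they have to be found in the camera images.
- tray: open tray of bare metal, 110 mm (its x) by 150 mm (its y), 45 mm high, walls and floor 4 mm thick, about 0.35 kg; it stands on the counter between the robot and the cabinet, a little turned, and slides when its walls are pushed. Origin: centre of its underside. Its x axis points roughly from the robot towards the cabinet and is to point into the bay
- cabinet: low grey two-bay cabinet, fixed, 170 mm deep (x), 376 mm wide (y), slightly turned. Origin: centre of its footprint on the counter; its x points into the bays, front at x = -85 mm. No floor: trays slide on the counter. Each bay is 170 mm wide inside, centred at y = +91 or -91 mm, open to the front, 162 mm deep up to the back wall (inner face x = 77 mm)
- divider_front (a point): top of the front edge of the divider between the bays: cabinet x = -85 mm, y = 0, 58 mm above the counter. The divider and the two side walls (at y = +-182 mm) are 12 mm thick, 58 mm high, and reach to the cabinet's front
- top_front (a point): middle of the front edge of the cabinet's aluminium top, on its upper side, 70 mm above the counter (underside 58 mm). The top is set back: it covers only cabinet x = -45 to 85 mm, so the first 40 mm of each bay are open from above
- green_tag: flat green plate 40 x 70 x 3 mm fixed on the cabinet's top over the centre of the empty bay, at cabinet x = 0, y = +91 or -91 mm; it changes place from start to start. Origin: centre of its underside, 70 mm above the counter; axes parallel to the cabinet's
- door (a joint): the one white door sliding sideways along the cabinet's y in front of the bays (its plane at cabinet x = -93 mm): 176 mm wide, 8 mm thick, 5 to 74 mm above the counter. Value (m): offset of its middle along y, 0 = half over both bays; end stops +0.091 (covers the +y bay) and -0.091 (covers the -y bay). Starts near 0. Slides at 1.5 to 3 N, stays where left
- door_handle (a point): top of the door's handle: a black upright round post, 16 mm in diameter, standing on the upper edge of the door at its middle, from 74 to 121 mm above the counter; push it from the side or pinch it from above. The point is the centre of its top
- peeled0: pale yellow peeled chestnut, 37 mm across and 28 mm high, 15 g, lying loose on the tray's floor; origin: centre of its underside at the start
- peeled1: pale yellow peeled chestnut, 37 mm across and 28 mm high, 15 g, lying loose on the tray's floor; origin: centre of its underside at the start
- peeled2: pale yellow peeled chestnut, 37 mm across and 28 mm high, 15 g, lying loose on the tray's floor; origin: centre of its underside at the start
- spare_tray: empty black tray of the same size standing in the other bay, about 0.35 kg; to be left there. Origin: centre of its underside
- chestnut0: unpeeled dark brown chestnut, 37 mm across, 28 mm high, lying on the counter to the robot's left; bystander, origin: centre of its underside
- chestnut1: unpeeled dark brown chestnut, 37 mm across, 28 mm high, lying on the counter to the robot's left; bystander, origin: centre of its underside
- chestnut2: unpeeled dark brown chestnut, 37 mm across, 28 mm high, lying on the counter to the robot's left; bystander, origin: centre of its underside
- peeler: white hand peeler, about 170 mm long along its y, 30 mm wide, 12 mm high, lying on the rear of the cabinet's top; bystander, origin: on its underside near the joint of its handle
- flask: dark green drinks flask with light green cap, 66 mm in diameter, 210 mm tall, standing to the right; bystander, origin: centre of its underside
- bowl: white ceramic bowl, 120 mm across, 50 mm high, to the left; bystander, origin: centre of its underside
- jar: amber glass jar with white cap, 60 mm in diameter, 90 mm high, to the right; bystander, origin: centre of its underside
There are look-alikes about, which are no part of the job. What is shaped like the peeled2 but blue or orange is not meant. Leave any blue or purple look-alike of the peeled1 alone.

How it is judged:
By the outcome, as a careful person would: the job done as asked, in the order asked, and still so for the second after the job is handed in, with the robot touching nothing.
It also fails if it takes over 72 s, if anything falls off the work surface, if the arm or the gripper's body presses on something with over 40 N, if the wrist force passes 120 N, or if a joint passes its speed limit or range.

## Robot

A 6-joint arm with a two-finger parallel gripper is mounted at the origin on the work surface. World frame = base frame: x ahead of the robot, y to its left, z up, the work surface at z = 0. Lengths are in mm, angles in rad, forces in N, time in s.
With the tool pointing down it reaches from about 300 to 775 mm from the base axis. Payload 14.6 kg.
Tool frame: the origin (TCP) lies midway between the tips of the shut fingers; the grasp point (between the pads) lies 19 mm behind it (manip.hold_point_z is the distance from the TCP to the grasp point, in mm); z points along the fingers, y is the direction in which the jaws open and shut (so a half turn about z gives the same grasp; the last joint's range is limited). The gripper opens to 94 mm and grips with 3 to 60 N. Pads are 16 mm wide; open, the fingers measure 119 mm over their backs; the gripper's body (75 mm by 177 mm) begins 78 mm behind the grasp point.
Start: joints at [1.18, 0.3, 1.521, -0, 1.321, -0.067], TCP at [174.991, 521.409, 205.446] pointing down, gripper open.
Joint ranges: [-3.03, 3.03], [-0.79, 2.21], [0.23, 2.52], [-1.04, 4.18], [0, 3.07], [-2.55, 2.55]. Speed limits (rad/s): [2.22, 2.22, 2.57, 3.14, 3.14, 3.14].

## Interface

Orientations are given as [roll, pitch, yaw] about the fixed x, y, z axes, in that order (R = Rz(yaw) Ry(pitch) Rx(roll)).
In Python, from cell import manip gives the robot as it stands.
- The arm moves only by the shell command python3 -m crank 'ROWS' [OPENING] [FORCE]. ROWS is JSON, a list of rows, each an object with "offset": the shift along the world's x, y, z in m, a list of three; "spin": the turn about the world's z in degrees. In form: [{"offset": [dx, dy, dz], "spin": spin}, ...]. A call has exactly 8 rows; each row is the pose to reach, as a shift and turn from the pose measured when the call began; what a row does not reach only later rows make up. A row lasts 1/12 s, in which the tool goes at most 41.7 mm and 7.16 degrees, less where a joint would pass 70% of its speed; a pose out of reach is approached as far as the arm can. A call with a gripper value outside its range is refused whole. OPENING is the opening, from 0 (shut) to 1 (fully open), set as the call begins (- or left out, the last holds). The fingers move at their own pace and stop on an object; FORCE is the grip in N (left out, the last holds). Time passes only in rows, so rows that repeat a pose let the fingers close, or fill a call up. It gives the time, the measured TCP pose, the force and the opening at its end, in the units of the state.
- manip.read_state(): the state, without advancing time (a new reading comes with each control period).
- manip.camera(name): name is "scene" or "top"; returns a dict with "pixels" (384x512x3 uint8, red, green, blue), "fx", "fy", "cx", "cy" (pixels), "extrinsics" (4x4, takes a point from world to camera coordinates). Camera axes: x right, y down, z forward; pixel columns grow to the right and rows downward; lengths in mm; the calibration is good to about 2 mm. A picture is of the moment at which its call begins. There is no depth.
- manip.sign_off(): hands the job in, once; it reports no verdict.
Trained networks look in a picture, given as the dict that the camera call returned (one of the last four; its "shot" number tells which), for a name from the list of things; names that differ only in an ending like _2 or _b are one class to them, and where a whole thing is asked for, a point or a joint stands for the part that bears it (a point fixed in the world has none). Each returns a list of dicts, best first, with "conf" (0 to 1); they miss things now and then, are a little off and sometimes report something else, mostly with a low value. They report only what shows in the picture. A call takes as long as a camera call. They do not tell look-alikes from the thing itself.
- manip.search_frame(picture, name): "location" ([x, y, z] in mm, in world coordinates, good to about 4 mm: the middle of the surface that is visible of it).
- manip.masks_of(picture, name): "mask" (384x512 bool, what is visible of it).
The state is a dict: "clock": time; "joints": joint angles; "qd": joint speeds; "effort": joint torques, N m; "eef_pos": TCP position; "eef_rot": TCP orientation; "wrist_force": force on the tool from outside, world axes, zero at the start; "moment": the same for the moment, N m; "finger_gap": finger opening in mm.
Only numpy, scipy, OpenCV 4.12 (cv2) and the standard library are available. Lean on these libraries where they do the work, as an engineer would, in place of code of your own. Each camera call takes 0.05 s, during which the arm holds its last target. There are 200 camera calls.

## Working session

There is one attempt and no reset: what is moved stays moved. The work goes in short steps, Python scripts to look and compute and a shell command to move; the robot and the scene stay as the last step left them, time stands still between calls to the robot, and variables do not carry over. Pictures are saved under pics/ and viewed, about 8 in all and at most 12, crops included, and the job is handed in when it is done.

```bash
mkdir -p pics; ls; cat > h.py <<'E'
import numpy as np,cv2
from cell import manip
def px(p,P):
    E=np.array(p["extrinsics"]);c=E[:3,:3]@np.array(P,float)+E[:3,3]
    return np.array([p["fx"]*c[0]/c[2]+p["cx"],p["fy"]*c[1]/c[2]+p["cy"]])
def back(p,uv,z):
    E=np.array(p["extrinsics"]);R=E[:3,:3];o=-R.T@E[:3,3]
    d=R.T@np.array([(uv[0]-p["cx"])/p["fx"],(uv[1]-p["cy"])/p["fy"],1]);return o+d*(z-o[2])/d[2]
def save(p,n,s=1.0):
    cv2.imwrite("pics/"+n,cv2.resize(p["pixels"][:,:,::-1],None,fx=s,fy=s))
E
python3 - <<'E'
from h import *
a=manip.camera("scene");b=manip.camera("top")
im=np.vstack([a["pixels"],b["pixels"]]);cv2.imwrite("pics/a.png",cv2.resize(a["pixels"][:,:,::-1],None,fx=1.5,fy=1.5));cv2.imwrite("pics/b.png",cv2.resize(b["pixels"][:,:,::-1],None,fx=1.5,fy=1.5))
for n in "tray cabinet divider_front top_front green_tag door door_handle peeled0 spare_tray chestnut0 peeler flask bowl jar".split():
  for p,l in((a,"scene"),(b,"top")):
    for r in manip.search_frame(p,n)[:7]: print(n,l,round(r["conf"],2),np.round(r["location"]),np.round(px(p,r["location"])))
print(manip.read_state())
E
```

```text
pics
tray scene 0.76 [499.  93.  20.] [292. 186.]
tray top 0.69 [508.  98.   0.] [212. 208.]
cabinet top 0.76 [725.  45.  68.] [232. 125.]
divider_front scene 0.65 [765.  30.  74.] [321. 244.]
divider_front top 0.7 [728.  42.  66.] [233. 125.]
top_front scene 0.88 [762.  29.  69.] [320. 244.]
top_front scene 0.71 [638.  72.  56.] [310. 209.]
top_front scene 0.71 [488. 326.  15.] [360. 164.]
top_front top 0.68 [727.  46.  72.] [232. 124.]
green_tag scene 0.78 [734. 125.  75.] [350. 222.]
green_tag scene 0.16 [433. 319.  25.] [349. 152.]
green_tag top 0.7 [730. 128.  71.] [201. 123.]
door scene 0.6 [640.  67.  59.] [308. 210.]
door top 0.96 [630.  73.  75.] [221. 160.]
door_handle scene 0.67 [639.  72.  56.] [310. 210.]
door_handle top 0.65 [670. -56.  12.] [269. 150.]
door_handle top 0.64 [637.  70.  75.] [222. 157.]
door_handle top 0.47 [488.  42.  28.] [232. 215.]
door_handle top 0.17 [776. -39.  80.] [264. 106.]
peeled0 scene 0.69 [568. -96.  17.] [238. 222.]
peeled0 scene 0.64 [495. 146.  27.] [308. 178.]
peeled0 scene 0.62 [410.  41.  20.] [262. 173.]
peeled0 scene 0.44 [490.  44
[... 1352 characters left out ...]
42.  69.] [233. 125.]
{'clock': 1.5, 'joints': array([ 1.18040772e+00,  2.99876465e-01,  1.52100495e+00,  8.52816727e-06,
        1.32071336e+00, -6.66474910e-02]), 'qd': array([-8.63340704e-04,  2.31825347e-03, -2.58160078e-04, -8.54809946e-04,
        1.09326793e-03, -2.37904298e-06]), 'effort': array([-2.18947425e-03, -5.31688893e+01, -3.52883792e+01,  7.06776534e-02,
        2.17380852e-02, -7.77471570e-06]), 'eef_pos': array([174.98326616, 521.40617872, 205.45640063]), 'eef_rot': array([-3.14159109e+00, -8.38576715e-06,  2.81784943e+00]), 'wrist_force': array([-0.26372706,  0.89061046,  0.03334539]), 'moment': array([0.00160274, 0.01008022, 0.00678451]), 'finger_gap': 93.52840821186496}
```

View pics/a.png

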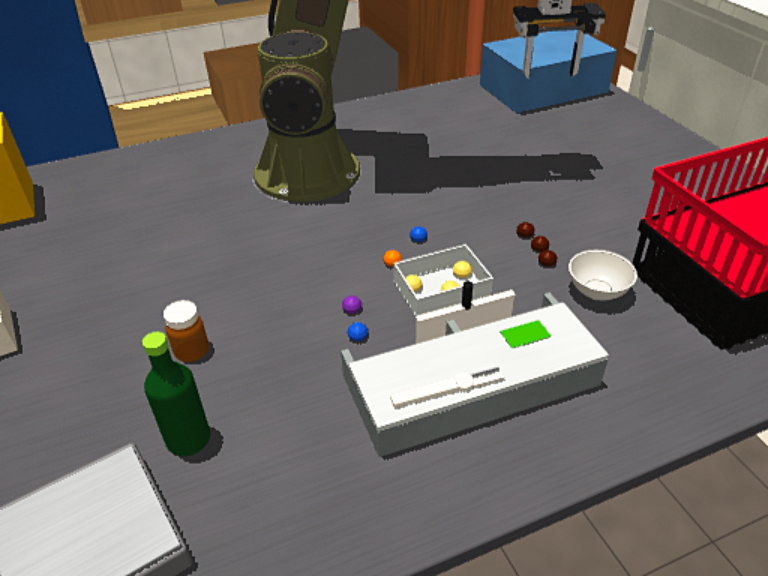

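```bash
python3 - <<'E'
import cv2
b=cv2.imread("pics/b.png");b=cv2.resize(b,None,fx=2/3,fy=2/3,interpolation=cv2.INTER_AREA)
cv2.imwrite("pics/b2.png",cv2.resize(b[70:275,140:330],None,fx=2.9,fy=2.9,interpolation=cv2.INTER_CUBIC))
E
```

```text
(no output)
```

View pics/b2.png

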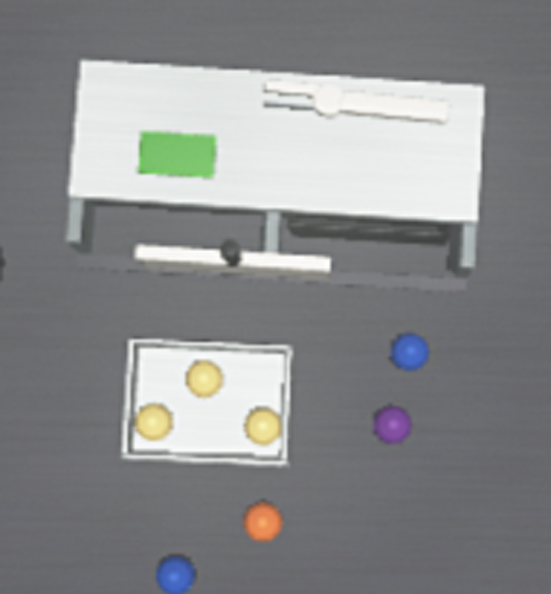

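The top picture (crop) shows the tag on the left, +y, bay at (178,155) and the black tray in the right bay. The metal tray sits at (207,402) with three yellow nuts in it, at (153,422), (204,379) and (263,426). The look-alikes all lie outside the tray: blue (409,352), purple (393,424), orange (263,521) and blue (175,575). The tray I want is the bare metal one, since the spare is black. That crop already serves as the close check.

```bash
python3 - <<'E'
from h import *
p=manip.camera("top");s=manip.camera("scene")
c=lambda u,v:(u/2.9+140-.33,v/2.9+70-.33)
T=[back(p,c(*q),70)[:2] for q in((80,60),(484,86),(70,196),(477,220))]
print("cab top",np.round(T))
src=np.array([[85,188],[85,-188],[-45,188],[-45,-188]],float)
def fit(src,dst):
    dst=np.array(dst);a=(src-src.mean(0))@[1,1j];b=(dst-dst.mean(0))@[1,1j]
    t=np.angle((np.conj(a)*b).sum());R=np.array([[np.cos(t),-np.sin(t)],[np.sin(t),np.cos(t)]])
    o=dst.mean(0)-R@src.mean(0);return t,o,np.abs((src@R.T+o)-dst).max(),R
t,o,e,R=fit(src,T);print("cab",t,o,e)
K=[back(p,c(*q),45)[:2] for q in((131,340),(291,346),(123,458),(287,465))]
print(np.round(K));k=fit(np.array([[55,75],[55,-75],[-55,75],[-55,-75]],float),K);print("tray",k[:3])
print("tray in cab",R.T@(k[1]-o),k[0]-t)
h=back(p,c(231,243),121)[:2];print("handle",h,R.T@(h-o))
g=R@[0,91]+o; print("tag",g)
print("scene proj handle",px(s,[*(R@[-93,0]+o),121])*1.5, "cab corners",[np.round(px(s,[*(R@q+o),70])*1.5) for q in src],"tray",[np.round(px(s,[*(k[3]@q+k[1]),45])*1.5) for q in ((55,75),(55,-75),(-55,75),(-55,-75))])
for n,q in(("orange",(263,521)),("blue",(175,575)),("pur",(393,424)),("blue2",(409,352))): print(n,np.round(back(p,c(*q),14)))
for n,pt in(("prestart",[-93,0]),):print(R@pt+o)
E
```

```text
cab top [[ 818.  221.]
 [ 799. -154.]
 [ 689.  225.]
 [ 673. -147.]]
cab -0.04618277383888429 [724.8202228   37.06430842] 1.8008366853641178
[[560. 169.]
 [557.  21.]
 [452. 173.]
 [448.  23.]]
tray (np.float64(-0.025257819624456227), array([504.20869748,  96.47892972]), np.float64(1.073949141969333))
tray in cab [-223.11925837   49.16644053] 0.020924954214428065
handle [638.41001769  73.18861897] [-87.98579942  32.09654903]
tag [729.02136145 127.96728106]
scene proj handle [448.05308364 287.15650016] cab corners [array([608., 353.]), array([377., 426.]), array([562., 300.]), array([347., 362.])] tray [array([492., 276.]), array([416., 298.]), array([464., 243.]), array([392., 262.])]
orange [396.  45.  14.]
blue [345. 126.  14.]
pur [488. -76.  14.]
blue2 [556. -90.  14.]
[631.91938263  41.35777979]
```

```bash
python3 -m crank '[{"offset":[0.028,-0.028,0],"spin":2},{"offset":[0.057,-0.056,0],"spin":4},{"offset":[0.086,-0.084,0],"spin":6},{"offset":[0.114,-0.112,0],"spin":8},{"offset":[0.143,-0.140,0],"spin":10},{"offset":[0.172,-0.168,0],"spin":12},{"offset":[0.200,-0.196,0],"spin":14},{"offset":[0.229,-0.224,0],"spin":15.9}]' 0.6 10
```

```text
clock: 2.27
eef_pos: [405.0, 295.8, 205.7]
eef_rot: [3.141, 0.0, 3.097]
wrist_force: [0.4, 0.9, 0.4]
finger_gap: 56.2
```

```bash
python3 -m crank '[{"offset":[0.028,-0.028,-0.005],"spin":0},{"offset":[0.057,-0.056,-0.01],"spin":0},{"offset":[0.086,-0.084,-0.015],"spin":0},{"offset":[0.114,-0.112,-0.02],"spin":0},{"offset":[0.143,-0.140,-0.03],"spin":0},{"offset":[0.172,-0.168,-0.035],"spin":0},{"offset":[0.200,-0.196,-0.04],"spin":0},{"offset":[0.220,-0.216,-0.045],"spin":0}]'; python3 -c "
from h import *
s=manip.read_state();print(s['eef_pos'],s['eef_rot'],s['joints'])"
```

```text
clock: 2.93
eef_pos: [626.7, 77.1, 160.1]
eef_rot: [3.142, 0.0, 3.096]
wrist_force: [-0.6, -0.0, 0.5]
finger_gap: 56.1
[626.69558435  77.06802132 160.09208007] [3.14153303e+00 3.30560463e-04 3.09569169e+00] [ 6.43536199e-02  5.17860088e-01  1.32358213e+00  2.37538222e-05
  1.29981533e+00 -1.46054811e+00]
```

```bash
python3 -m crank '[{"offset":[0.007,-0.004,-0.01],"spin":0},{"offset":[0.007,-0.004,-0.03],"spin":0},{"offset":[0.007,-0.004,-0.05],"spin":0},{"offset":[0.007,-0.004,-0.07],"spin":0},{"offset":[0.007,-0.004,-0.073],"spin":0},{"offset":[0.007,-0.004,-0.073],"spin":0},{"offset":[0.007,-0.004,-0.073],"spin":0},{"offset":[0.007,-0.004,-0.073],"spin":0}]' 0.6 10; python3 -m crank '[{"offset":[0,0,0],"spin":0},{"offset":[0,0,0],"spin":0},{"offset":[0,0,0],"spin":0},{"offset":[0,0,0],"spin":0},{"offset":[0,0,0],"spin":0},{"offset":[0,0,0],"spin":0},{"offset":[0,0,0],"spin":0},{"offset":[0,0,0],"spin":0}]' 0 10
```

```text
clock: 3.6
eef_pos: [634.4, 73.2, 88.7]
eef_rot: [3.141, 0.003, 3.096]
wrist_force: [0.1, 0.6, -0.3]
finger_gap: 56.7
clock: 4.27
eef_pos: [634.4, 73.2, 88.7]
eef_rot: [3.141, 0.003, 3.096]
wrist_force: [0.3, 1.1, 0.6]
finger_gap: 15.6
```

```bash
python3 -m crank '[{"offset":[-0.0005,-0.010,0],"spin":0},{"offset":[-0.001,-0.025,0],"spin":0},{"offset":[-0.002,-0.040,0],"spin":0},{"offset":[-0.0025,-0.055,0],"spin":0},{"offset":[-0.003,-0.070,0],"spin":0},{"offset":[-0.004,-0.085,0],"spin":0},{"offset":[-0.0045,-0.100,0],"spin":0},{"offset":[-0.005,-0.110,0],"spin":0}]';  python3 -m crank '[{"offset":[0,-0.002,0],"spin":0},{"offset":[0,-0.004,0],"spin":0},{"offset":[0,-0.006,0],"spin":0},{"offset":[0,-0.008,0],"spin":0},{"offset":[0,-0.010,0],"spin":0},{"offset":[-0.0005,-0.012,0],"spin":0},{"offset":[-0.0005,-0.012,0],"spin":0},{"offset":[-0.0005,-0.012,0],"spin":0}]'
```

```text
clock: 4.93
eef_pos: [628.9, -39.0, 88.7]
eef_rot: [3.141, 0.002, 3.095]
wrist_force: [-4.8, 2.2, 2.8]
finger_gap: 16.0
clock: 5.6
eef_pos: [628.4, -49.6, 88.7]
eef_rot: [3.14, 0.001, 3.096]
wrist_force: [-3.3, 8.0, 2.2]
finger_gap: 15.8
```

```bash
python3 -m crank '[{"offset":[0,-0.001,0],"spin":0},{"offset":[0,-0.002,0],"spin":0},{"offset":[0,-0.003,0],"spin":0},{"offset":[0,-0.003,0],"spin":0},{"offset":[0,-0.003,0],"spin":0},{"offset":[0,-0.003,0],"spin":0},{"offset":[0,-0.003,0],"spin":0},{"offset":[0,-0.003,0],"spin":0}]'
```

```text
clock: 6.27
eef_pos: [628.4, -49.6, 88.7]
eef_rot: [3.137, 0.001, 3.098]
wrist_force: [-3.9, 17.3, 3.1]
finger_gap: 15.7
```

```bash
python3 -m crank '[{"offset":[0,0.001,0],"spin":0},{"offset":[0,0.001,0],"spin":0},{"offset":[0,0.001,0],"spin":0},{"offset":[0,0.001,0.01],"spin":0},{"offset":[0,0.001,0.04],"spin":0},{"offset":[0,0.001,0.075],"spin":0},{"offset":[-0.02,0.02,0.11],"spin":0},{"offset":[-0.04,0.05,0.11],"spin":0}]' 0.5;python3 -m crank '[{"offset":[-0.03,0.01,0],"spin":0},{"offset":[-0.07,0.02,0],"spin":0},{"offset":[-0.11,0.03,0],"spin":0},{"offset":[-0.15,0.04,0],"spin":0},{"offset":[-0.19,0.05,0],"spin":0},{"offset":[-0.22,0.06,0],"spin":0},{"offset":[-0.23,0.07,0],"spin":0},{"offset":[-0.23,0.07,0],"spin":0}]' 0.5
python3 - <<'E'
from h import *
p=manip.camera("top");s=manip.camera("scene")
cv2.imwrite("pics/c.png",np.hstack([cv2.resize(q[...,::-1],None,fx=f,fy=f,interpolation=cv2.INTER_CUBIC) for q,f in((p["pixels"][70:270,140:310],2.5),)]))
cv2.imwrite("pics/c2.png",cv2.resize(s["pixels"][140:320,200:440,::-1],None,fx=3,fy=3,interpolation=cv2.INTER_CUBIC))
E
```

```text
clock: 6.93
eef_pos: [590.3, -1.6, 205.4]
eef_rot: [3.137, 0.01, 3.094]
wrist_force: [1.0, 1.8, -0.2]
finger_gap: 46.9
clock: 7.6
eef_pos: [359.1, 69.2, 206.7]
eef_rot: [3.137, 0.013, 3.095]
wrist_force: [0.2, -0.4, -0.3]
finger_gap: 47.0
```

View pics/c2.png

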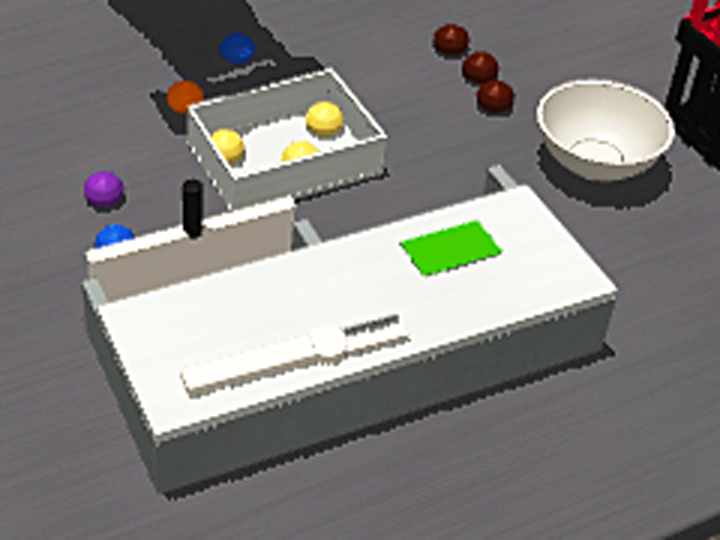

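```bash
python3 -m crank '[{"offset":[0.018,-0.010,0],"spin":-7},{"offset":[0.036,-0.021,0],"spin":-14},{"offset":[0.054,-0.032,0],"spin":-21},{"offset":[0.072,-0.042,0],"spin":-28},{"offset":[0.090,-0.053,0],"spin":-35},{"offset":[0.108,-0.063,0],"spin":-42},{"offset":[0.126,-0.074,0],"spin":-49},{"offset":[0.144,-0.084,-0.02],"spin":-56}]' 0.65; python3 -m crank '[{"offset":[0,0,-0.01],"spin":-7},{"offset":[0,0,-0.02],"spin":-14},{"offset":[0,0,-0.03],"spin":-21},{"offset":[0,0,-0.04],"spin":-28},{"offset":[0,0,-0.05],"spin":-34},{"offset":[0,0,-0.08],"spin":-34},{"offset":[0,0,-0.11],"spin":-34},{"offset":[0,0,-0.11],"spin":-34}]'
python3 - <<'E'
from h import *
c=manip.camera("top");print(px(c,[503,-10,12]));cv2.imwrite("pics/c3.png",cv2.resize(c["pixels"][70:270,140:310,::-1],None,fx=2.5,fy=2.5))
E
```

```text
clock: 8.37
eef_pos: [508.1, -17.6, 188.6]
eef_rot: [3.134, 0.015, 2.111]
wrist_force: [0.2, 0.5, 0.4]
finger_gap: 60.7
clock: 9.03
eef_pos: [506.2, -18.4, 73.5]
eef_rot: [3.142, 0.015, 1.516]
wrist_force: [-1.2, -0.7, -0.9]
finger_gap: 61.2
[251.2954615  209.98937994]
```

```bash
python3 -m crank '[{"offset":[-0.002,0,-0.02],"spin":0.5},{"offset":[-0.002,0,-0.04],"spin":0.5},{"offset":[-0.002,0,-0.055],"spin":0.5},{"offset":[-0.002,0,-0.061],"spin":0.5},{"offset":[-0.002,0.003,-0.061],"spin":0.5},{"offset":[-0.002,0.010,-0.061],"spin":0.5},{"offset":[-0.001,0.018,-0.061],"spin":0.5},{"offset":[-0.001,0.024,-0.061],"spin":0.5}]'; python3 -m crank '[{"offset":[0,0.003,0],"spin":0},{"offset":[0,0.006,0],"spin":0},{"offset":[0.0005,0.010,0],"spin":0},{"offset":[0.0005,0.014,0],"spin":0},{"offset":[0.001,0.018,0],"spin":0},{"offset":[0.001,0.022,0],"spin":0},{"offset":[0.001,0.026,0],"spin":0},{"offset":[0.001,0.030,0],"spin":0}]'
```

```text
clock: 9.75
eef_pos: [507.3, 6.6, 16.7]
eef_rot: [3.137, 0.015, 1.526]
wrist_force: [0.4, 0.4, 0.6]
finger_gap: 61.2
clock: 10.42
eef_pos: [508.8, 36.5, 17.3]
eef_rot: [3.136, 0.016, 1.525]
wrist_force: [0.1, -4.8, 4.0]
finger_gap: 61.1
```

```bash
python3 -m crank '[{"offset":[0,0.003,0],"spin":0},{"offset":[0,0.006,0],"spin":0},{"offset":[0.0005,0.009,0],"spin":0},{"offset":[0.0005,0.012,0],"spin":0},{"offset":[0.001,0.014,0],"spin":0},{"offset":[0.001,0.014,0],"spin":0},{"offset":[0.001,0.014,0],"spin":0},{"offset":[0.001,0.014,0],"spin":0}]'
python3 - <<'E'
from h import *
c=manip.camera("top")
cv2.imwrite("pics/d.png",cv2.resize(c["pixels"][70:250,140:310,::-1],None,fx=3.3,fy=3.3,interpolation=cv2.INTER_CUBIC))
for r in manip.search_frame(c,"tray")[:2]:print(r["conf"],r["location"])
E
```

```text
clock: 11.08
eef_pos: [509.7, 50.7, 17.1]
eef_rot: [3.136, 0.016, 1.525]
wrist_force: [0.5, -0.4, 0.5]
finger_gap: 61.0
0.77 [521.1, 187.2, 2.6]
```

View pics/d.png

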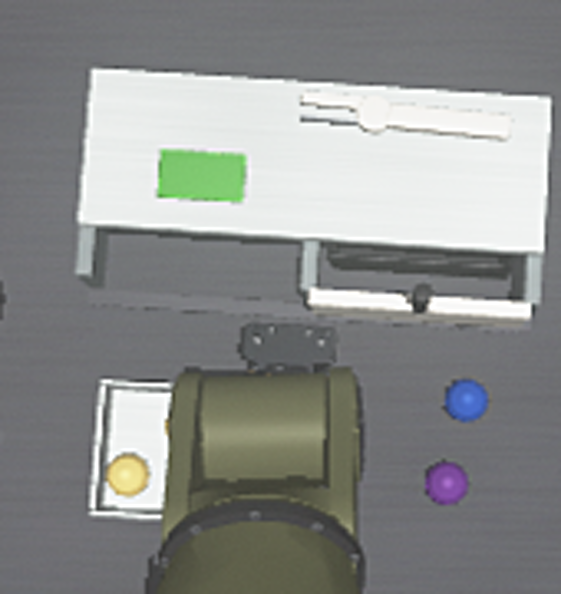

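The arm hides the right part of the tray. Its left rim corners show at crop (104,380) and (92,515). The door is at the right stop and the left bay is open.

```bash
cat >> h.py <<'E'
CT=-0.0462;CO=np.array([724.8,37.1]);CR=np.array([[np.cos(CT),-np.sin(CT)],[np.sin(CT),np.cos(CT)]])
cab=lambda w:CR.T@(np.array(w)[:2]-CO)
world=lambda c:CR@np.array(c)+CO
E
python3 - <<'E'
from h import *
p=manip.camera("top")
for q in((102,380),(91,516)):
    w=back(p,(q[0]/3.3+140-.35,q[1]/3.3+70-.35),45);print(w,cab(w))
for q in((81,279),(80,222)): w=back(p,(q[0]/3.3+140-.35,q[1]/3.3+70-.35),70 if q[1]<230 else 58);print("cab L",cab(w))
w=back(p,(308/3.3+140-.35,293/3.3+70-.35),74);print("door left end",cab(w))
w=back(p,(304/3.3+140-.35,290/3.3+70-.35),58);print("divider",cab(w))
print("right wall tray by TCP",cab(manip.read_state()["eef_pos"]))
E
```

```text
[565.44230506 207.39850959  45.        ] [-167.05264802  162.75708922]
[455.432109   212.28495095  45.        ] [-277.17113317  162.5576534 ]
cab L [-87.45718922 183.92522046]
cab L [-43.25875896 186.05124902]
door left end [-90.32890021  -0.83005367]
divider [-85.28584122   3.34976422]
right wall tray by TCP [-215.50018952    3.53186893]
```

```bash
python3 -m crank '[{"offset":[0,0.002,0],"spin":0},{"offset":[0,0.0035,0],"spin":0},{"offset":[0,0.0035,0],"spin":0},{"offset":[0,0.0035,0],"spin":0},{"offset":[0,-0.010,0],"spin":0},{"offset":[0,-0.018,0.02],"spin":0},{"offset":[0,-0.018,0.055],"spin":0},{"offset":[0,-0.018,0.09],"spin":7}]'; python3 -m crank '[{"offset":[-0.010,0.014,0],"spin":7},{"offset":[-0.020,0.028,0],"spin":14},{"offset":[-0.030,0.042,0],"spin":21},{"offset":[-0.040,0.056,0],"spin":28},{"offset":[-0.050,0.070,0],"spin":35},{"offset":[-0.060,0.084,0],"spin":42},{"offset":[-0.070,0.098,0],"spin":49},{"offset":[-0.085,0.108,0],"spin":56}]' 1
```

```text
clock: 11.9
eef_pos: [508.9, 32.3, 107.6]
eef_rot: [3.138, 0.015, 1.645]
wrist_force: [0.8, -0.6, 0.4]
finger_gap: 60.8
clock: 12.57
eef_pos: [423.7, 141.4, 107.6]
eef_rot: [3.138, 0.015, 2.628]
wrist_force: [0.7, -0.1, 0.6]
finger_gap: 94.2
```

```bash
python3 -m crank '[{"offset":[0,0,0],"spin":7},{"offset":[0,0,0],"spin":14},{"offset":[0,0,-0.01],"spin":21},{"offset":[0,0,-0.02],"spin":26.8},{"offset":[0,0,-0.045],"spin":26.8},{"offset":[0,0,-0.07],"spin":26.8},{"offset":[0,0,-0.095],"spin":26.8},{"offset":[0,0,-0.095],"spin":26.8}]' 1
python3 - <<'E'
from h import *
s=manip.read_state();print(s['eef_pos'],s['eef_rot'],cab(s['eef_pos']))
c=manip.camera("scene")
cv2.imwrite("pics/e.png",cv2.resize(c["pixels"][120:320,200:440,::-1],None,fx=3,fy=3,interpolation=cv2.INTER_CUBIC))
E
```

```text
clock: 13.23
eef_pos: [421.3, 141.0, 9.1]
eef_rot: [3.139, 0.009, 3.096]
wrist_force: [-0.2, 0.6, -0.4]
finger_gap: 94.1
[421.3342684  140.96278971   9.12959664] [3.13919746 0.00930423 3.09600852] [-307.93867857   89.73683516]
```

View pics/e.png

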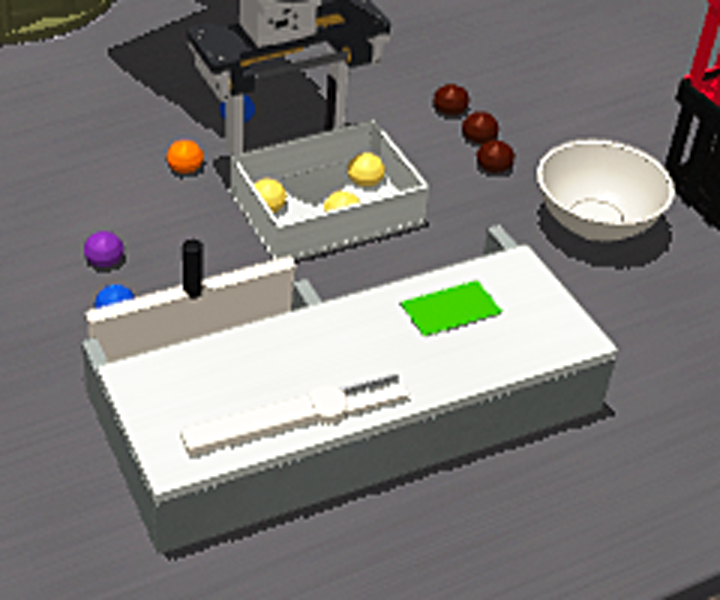

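```bash
python3 -m crank '[{"offset":[0.008,-0.0004,0.002],"spin":0},{"offset":[0.016,-0.0007,0.003],"spin":0},{"offset":[0.022,-0.001,0.003],"spin":0},{"offset":[0.028,-0.0013,0.003],"spin":0},{"offset":[0.036,-0.0017,0.003],"spin":0},{"offset":[0.044,-0.002,0.003],"spin":0},{"offset":[0.052,-0.0024,0.003],"spin":0},{"offset":[0.060,-0.0028,0.003],"spin":0}]'; python3 -m crank '[{"offset":[0.008,-0.0004,0],"spin":0},{"offset":[0.016,-0.0007,0],"spin":0},{"offset":[0.024,-0.0011,0],"spin":0},{"offset":[0.032,-0.0015,0],"spin":0},{"offset":[0.040,-0.0018,0],"spin":0},{"offset":[0.048,-0.0022,0],"spin":0},{"offset":[0.054,-0.0025,0],"spin":0},{"offset":[0.058,-0.0027,0],"spin":0}]'
python3 - <<'E'
from h import *
s=manip.read_state();print(s['eef_pos'],s['eef_rot'],cab(s['eef_pos']))
c=manip.camera("top")
cv2.imwrite("pics/f.png",cv2.resize(c["pixels"][70:250,140:310,::-1],None,fx=3.3,fy=3.3,interpolation=cv2.INTER_CUBIC))
E
```

```text
clock: 13.95
eef_pos: [482.9, 138.4, 15.0]
eef_rot: [3.139, 0.011, 3.096]
wrist_force: [-6.7, 0.1, 5.4]
finger_gap: 93.9
clock: 14.62
eef_pos: [541.6, 135.7, 15.2]
eef_rot: [3.139, 0.011, 3.096]
wrist_force: [-6.2, -0.3, 4.8]
finger_gap: 93.9
[541.60238133 135.66435873  15.24535252] [3.13850566 0.01064055 3.09580338] [-187.55419491   89.99846816]
```

View pics/f.png

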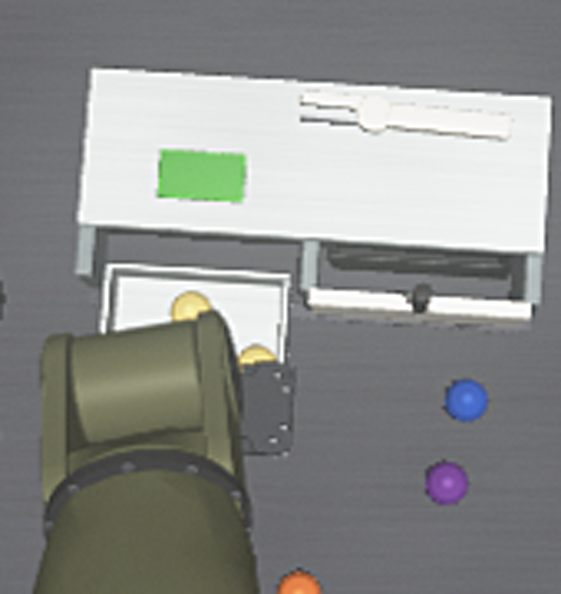

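Both front rim corners, (108,265) and (291,272), are lined up with the bay with about 10 px to spare on each side. I'll keep pushing.

```bash
python3 -m crank '[{"offset":[0.006,-0.0003,0],"spin":0},{"offset":[0.013,-0.0006,0],"spin":0},{"offset":[0.020,-0.0009,0],"spin":0},{"offset":[0.028,-0.0013,0],"spin":0},{"offset":[0.036,-0.0017,0],"spin":0},{"offset":[0.044,-0.002,0],"spin":0},{"offset":[0.052,-0.0024,0],"spin":0},{"offset":[0.058,-0.0027,0],"spin":0}]'; python3 -m crank '[{"offset":[0.007,-0.0003,0],"spin":0},{"offset":[0.014,-0.0006,0],"spin":0},{"offset":[0.021,-0.001,0],"spin":0},{"offset":[0.029,-0.0013,0],"spin":0},{"offset":[0.037,-0.0017,0],"spin":0},{"offset":[0.045,-0.002,0],"spin":0},{"offset":[0.052,-0.0024,0],"spin":0},{"offset":[0.056,-0.0026,0],"spin":0}]'
python3 - <<'E'
from h import *
s=manip.read_state();print(s['eef_pos'],s['eef_rot'],cab(s['eef_pos']))
E
```

```text
clock: 15.33
eef_pos: [601.0, 132.8, 15.1]
eef_rot: [3.138, 0.012, 3.096]
wrist_force: [-3.0, 0.0, 0.5]
finger_gap: 94.2
clock: 16.0
eef_pos: [657.9, 130.2, 15.1]
eef_rot: [3.138, 0.012, 3.096]
wrist_force: [-5.7, -0.2, 4.4]
finger_gap: 94.3
[657.86358478 130.16860525  15.11629291] [3.13834024 0.01173433 3.09553185] [-71.16323217  89.87793585]
```

```bash
python3 -m crank '[{"offset":[-0.015,0.0007,0],"spin":0},{"offset":[-0.040,0.0018,0],"spin":0},{"offset":[-0.070,0.0032,0],"spin":0},{"offset":[-0.090,0.004,0.03],"spin":0},{"offset":[-0.100,0.004,0.07],"spin":0},{"offset":[-0.120,0.004,0.11],"spin":0},{"offset":[-0.150,0.004,0.15],"spin":0},{"offset":[-0.190,0.004,0.18],"spin":0}]';python3 -m crank '[{"offset":[-0.030,-0.025,0],"spin":0},{"offset":[-0.055,-0.050,0],"spin":0},{"offset":[-0.080,-0.080,0],"spin":0},{"offset":[-0.1,-0.11,0],"spin":0},{"offset":[-0.11,-0.14,0],"spin":0},{"offset":[-0.11,-0.17,0],"spin":0},{"offset":[-0.11,-0.18,0],"spin":0},{"offset":[-0.11,-0.18,0],"spin":0}]' 0.6
python3 - <<'E'
from h import *
s=manip.read_state();print(s['eef_pos'],s['eef_rot'])
c=manip.camera("top")
cv2.imwrite("pics/g.png",cv2.resize(c["pixels"][80:200,150:300,::-1],None,fx=4,fy=4,interpolation=cv2.INTER_CUBIC))
E
```

```text
clock: 16.67
eef_pos: [483.1, 134.1, 185.6]
eef_rot: [3.138, 0.016, 3.095]
wrist_force: [0.2, 0.5, 1.5]
finger_gap: 94.2
clock: 17.33
eef_pos: [373.4, -47.7, 186.2]
eef_rot: [3.138, 0.017, 3.092]
wrist_force: [0.7, 0.7, 0.7]
finger_gap: 56.6
[373.39837365 -47.71949142 186.18086678] [3.13818418 0.0174233  3.0922157 ]
```

View pics/g.png

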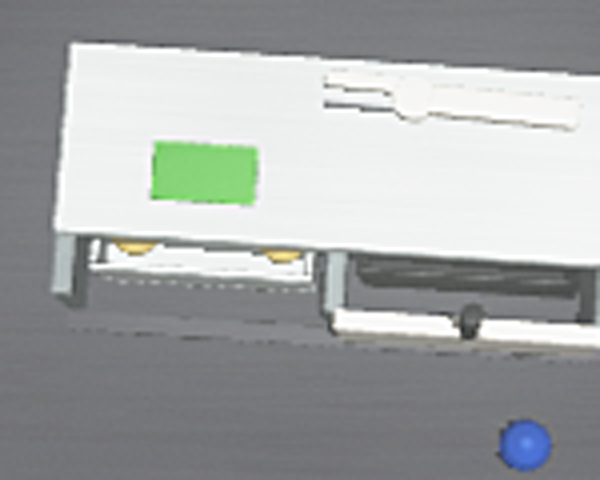

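The tray is fully inside: its rear rim is at (200,270), well behind the wall fronts at about row 300, and the two nuts in view are inside it. Next I'll close the door.

```bash
python3 -m crank '[{"offset":[0.034,0,0],"spin":0.2},{"offset":[0.068,0,0],"spin":0.2},{"offset":[0.102,-0.001,0],"spin":0.2},{"offset":[0.136,-0.001,-0.005],"spin":0.2},{"offset":[0.170,-0.001,-0.01],"spin":0.2},{"offset":[0.204,-0.002,-0.015],"spin":0.2},{"offset":[0.238,-0.002,-0.02],"spin":0.2},{"offset":[0.252,-0.002,-0.025],"spin":0.2}]' 0.6 10; python3 -c "
from h import *
s=manip.read_state();print(s['eef_pos'],s['eef_rot'])"
```

```text
clock: 18.05
eef_pos: [628.4, -46.7, 159.8]
eef_rot: [3.138, 0.017, 3.098]
wrist_force: [-1.2, 0.7, -0.3]
finger_gap: 56.5
[628.3773545  -46.7010113  159.84459627] [3.13768246 0.01710865 3.09774188]
```

```bash
python3 -m crank '[{"offset":[0,-0.003,-0.01],"spin":0},{"offset":[0,-0.003,-0.03],"spin":0},{"offset":[0,-0.003,-0.05],"spin":0},{"offset":[0,-0.003,-0.07],"spin":0},{"offset":[0,-0.003,-0.073],"spin":0},{"offset":[0,-0.003,-0.073],"spin":0},{"offset":[0,-0.003,-0.073],"spin":0},{"offset":[0,-0.003,-0.073],"spin":0}]' 0.6 10; python3 -m crank '[{"offset":[0,0,0],"spin":0},{"offset":[0,0,0],"spin":0},{"offset":[0,0,0],"spin":0},{"offset":[0,0,0],"spin":0},{"offset":[0,0,0],"spin":0},{"offset":[0,0,0],"spin":0},{"offset":[0,0,0],"spin":0},{"offset":[0,0,0],"spin":0}]' 0 10
```

```text
clock: 18.72
eef_pos: [628.9, -49.5, 88.4]
eef_rot: [3.138, 0.019, 3.098]
wrist_force: [0.5, 0.3, 0.7]
finger_gap: 56.5
clock: 19.38
eef_pos: [628.8, -49.4, 88.4]
eef_rot: [3.138, 0.019, 3.098]
wrist_force: [-0.9, -0.2, 1.0]
finger_gap: 15.9
```

```bash
python3 -m crank '[{"offset":[0.0005,0.010,0],"spin":0},{"offset":[0.001,0.025,0],"spin":0},{"offset":[0.002,0.040,0],"spin":0},{"offset":[0.0025,0.055,0],"spin":0},{"offset":[0.003,0.070,0],"spin":0},{"offset":[0.004,0.085,0],"spin":0},{"offset":[0.0045,0.100,0],"spin":0},{"offset":[0.005,0.110,0],"spin":0}]';  python3 -m crank '[{"offset":[0.0005,0.010,0],"spin":0},{"offset":[0.001,0.020,0],"spin":0},{"offset":[0.0015,0.030,0],"spin":0},{"offset":[0.002,0.040,0],"spin":0},{"offset":[0.0023,0.050,0],"spin":0},{"offset":[0.0028,0.060,0],"spin":0},{"offset":[0.003,0.065,0],"spin":0},{"offset":[0.003,0.067,0],"spin":0}]'
```

```text
clock: 20.05
eef_pos: [634.3, 63.2, 88.4]
eef_rot: [3.138, 0.021, 3.099]
wrist_force: [6.6, -1.4, -4.1]
finger_gap: 15.6
clock: 20.72
eef_pos: [637.7, 131.9, 88.4]
eef_rot: [3.137, 0.022, 3.1]
wrist_force: [8.2, -1.6, -2.8]
finger_gap: 15.9
```

```bash
python3 -m crank '[{"offset":[0,0.001,0],"spin":0},{"offset":[0,0.002,0],"spin":0},{"offset":[0,0.003,0],"spin":0},{"offset":[0,0.004,0],"spin":0},{"offset":[0,0.005,0],"spin":0},{"offset":[0,0.006,0],"spin":0},{"offset":[0,0.006,0],"spin":0},{"offset":[0,0.006,0],"spin":0}]'
```

```text
clock: 21.38
eef_pos: [637.9, 135.9, 88.3]
eef_rot: [3.142, 0.022, 3.1]
wrist_force: [4.1, -21.1, 0.5]
finger_gap: 22.1
```

```bash
python3 -m crank '[{"offset":[0,-0.003,0],"spin":0},{"offset":[0,-0.003,0],"spin":0},{"offset":[0,-0.003,0],"spin":0},{"offset":[0,-0.003,0.01],"spin":0},{"offset":[0,-0.003,0.04],"spin":0},{"offset":[0,-0.003,0.075],"spin":0},{"offset":[-0.03,-0.003,0.11],"spin":0},{"offset":[-0.06,-0.003,0.11],"spin":0}]' 0.5;python3 -m crank '[{"offset":[-0.03,0,0],"spin":0},{"offset":[-0.07,0,0],"spin":0},{"offset":[-0.11,0,0],"spin":0},{"offset":[-0.15,0,0],"spin":0},{"offset":[-0.19,0,0],"spin":0},{"offset":[-0.21,0,0],"spin":0},{"offset":[-0.21,0,0],"spin":0},{"offset":[-0.21,0,0],"spin":0}]' 0.5
python3 - <<'E'
from h import *
p=manip.camera("top");s=manip.camera("scene")
f=lambda q,a:cv2.resize(q[...,::-1],None,fx=a,fy=a,interpolation=cv2.INTER_CUBIC)
A=f(p["pixels"][80:200,150:290],2.8);B=f(s["pixels"][120:320,200:440],1.68);cv2.imwrite("pics/i.png",np.hstack([A,B]))
for r in manip.search_frame(p,"door_handle")[:3]:print(r["conf"],r["location"],cab(r["location"]))
for r in manip.search_frame(p,"door")[:1]:print(r["conf"],r["location"],cab(r["location"]))
E
```

```text
clock: 22.05
eef_pos: [579.4, 133.7, 204.5]
eef_rot: [3.14, 0.03, 3.1]
wrist_force: [0.2, -0.2, 0.6]
finger_gap: 46.8
clock: 22.72
eef_pos: [369.3, 134.2, 205.8]
eef_rot: [3.139, 0.033, 3.101]
wrist_force: [0.8, 0.6, -0.2]
finger_gap: 47.3
0.8 [638.5, 129.1, 73.7] [-90.45680342  87.91619143]
0.61 [670.4, -53.6, 9.9] [-50.15310407 -93.11560638]
0.89 [630.7, 132.0, 76.2] [-98.38241293  90.45286522]
```

View pics/i.png

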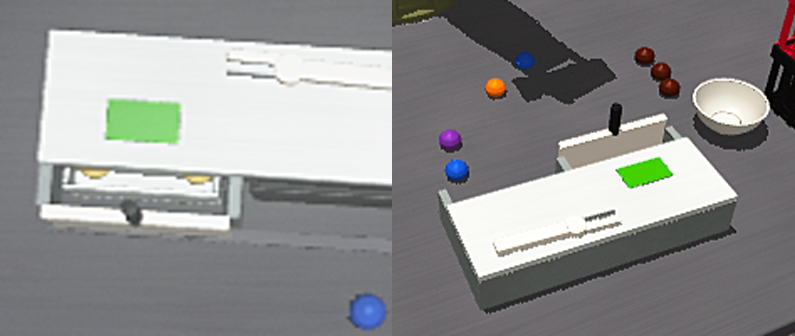

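The door covers the left bay with the tray behind it (panel (130,195)), and the black tray and bystanders have not moved. There are no loose yellow nuts on the counter, and the arm is clear.

```bash
python3 -c "
from h import *
print(manip.sign_off())"
```

```text
the job is handed in; nothing more can be done
None
```

The tray of peeled chestnuts is in the green-tagged (+y) bay with the white door shut in front of it. I handed the job in at about 23 s of the 72 s allowed.

**What I did:**
1. Pinched the door handle and slid the door to its -y stop.
2. Pushed the tray about 45 mm sideways by its side wall to line it up with the bay.
3. Pushed it straight in from behind until its rear wall was about 22 mm behind the bay front.
4. Slid the door back to its +y stop, then released the handle and backed the arm away.

**Last checks:**
- **Door:** the network put its middle at +90 mm and the handle at +88 mm, against the +91 mm stop. The 21 N reaction as I pushed it home also fits the stop.
- **Tray:** the overhead picture shows it fully behind the door. Two yellow chestnuts are visible in it, and the third is out of sight under the cabinet top. No yellow chestnut lies loose on the counter in the pictures.
- **Other things:** the spare tray reads within 1 mm of its starting place. In the last pictures the look-alikes, peeler, bowl and brown chestnuts look unmoved. I did not re-measure the jar or flask, but the arm never went near them.
- **Forces:** the wrist force read no more than about 22 N after any move.

No check failed. The one disagreement was small: the handle reading came out 3 mm short of the stop.

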